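Unlock a wound film bobbin from the winder spindle and stand it in the tray

TASK

Take the full amber bobbin off the winder: a hidden bayonet locks it on its spindle, so turn it anticlockwise (seen from above), feeling with gentle lifts, until it comes free somewhere within a third of a turn, without straining the sprung spindle, and slide it straight up and off. Stand it upright on the blue pad in the empty bay of the white tray, setting it down rather than dropping it, and let go. Keep the bobbin upright all the way and leave the silver bobbins and the other things on the bench where they are.

Things in the scene. Friction and masses are not known exactly. Their poses are not given: they have to be found in the camera images.
- bobbin: The full bobbin, white flanges and amber winding, 0.25 to 0.5 kg, 115 mm high. Origin at the centre of its underside, z up its axis. Flanges 66 mm in diameter, at 0 to 10 and 76 to 80 mm height; winding 58 mm. It stands on the winder's chuck, 60 mm above the bench, its 29 mm bore over the spindle. To free it: turn anticlockwise by an unknown 0.35 to 2.0 rad, then lift.
- neck (a point): On the bobbin's axis, 102 mm above its underside, halfway up its white round neck, which is for gripping: 40 mm in diameter, 80 to 115 mm above the underside.
- keyways (a point): On the bobbin's axis, 12 mm above its underside, at the top of the bore's bottom rim. Two spindle lugs half a turn apart, hidden inside the bore 5 mm above this rim, block the bobbin once raised 5 mm, unless the rim's two keyways (along the bobbin's +y and -y) are within about 0.1 rad of them. The lugs' direction cannot be seen and is not told.
- spindle (a joint): Rise of the steel spindle, 25 mm in diameter, upright in the middle of the winder, tip 185 mm above the bench, 10 mm above the bobbin's neck. It is sprung: 0 m at rest; pulling up the locked bobbin raises it 1 mm for every 2.5 N beyond the first 3 N. More than 0.010 m (28 N) is straining it.
- winder: Winder housing, white, fixed, 170 x 170 x 50 mm, origin at the centre of its underside on the bench; the spindle's axis is its z axis. On top an aluminium chuck disc 84 mm in diameter, 10 mm high; on its +x edge an aluminium bar with three guide pins, up to 94 mm above the bench.
- tray: White plastic transit tray, fixed, 120 (x) x 325 (y) x 36 mm high, wall 5 mm, with floor 5 mm thick and three bays in a row along its y, each about 103 mm long and 110 mm wide. Round stacking posts, 18 mm in diameter and 80 mm high, at its four corners. Origin at the centre of its underside.
- pad: Blue round pad, fixed, 80 mm in diameter, 3 mm thick, on the floor of the tray's empty bay (any of the three). Origin at the centre of its underside, 5 mm above the bench; its top is 8 mm above the bench.
- bobbin_a: Bobbin with silver foil winding in another bay of the tray, loose, same outer shape as the amber one, 115 mm high; origin at the centre of its underside. Leave alone.
- bobbin_b: Second bobbin with silver foil winding in the remaining bay, same as the first. Leave alone.
- tape_roll: Roll of amber tape lying flat on the bench, 110 mm in diameter, 30 mm high; origin at the centre of its underside. Leave alone.
- screwdriver: Screwdriver lying on the bench, loose. Leave alone.
- wipe_bottle: White bottle, 60 mm in diameter, 150 mm high, standing on the bench; origin at the centre of its underside. Leave alone.
- caliper: Caliper of steel with a black head, 180 mm long, lying on the bench. Leave alone.
Not all that is in view belongs to the job. Leave any pink look-alike of the winder alone.

How it is judged:
By the outcome, as a careful person would: the job done as asked, in the order asked, and still so for the second after the job is handed in, with the robot touching nothing.
It also fails if it takes over 67 s, if anything falls off the work surface, if the arm or the gripper's body presses on something with over 40 N, if the wrist force passes 120 N, or if a joint passes its speed limit or range.

ROBOT

A 6-joint arm with a two-finger parallel gripper is mounted at the origin on the work surface. World frame = base frame: x ahead of the robot, y to its left, z up, the work surface at z = 0. Lengths are in mm, angles in rad, forces in N, time in s.
With the tool pointing down it reaches from about 350 to 800 mm from the base axis. Payload 7.3 kg.
Tool frame: the origin (TCP) lies between the finger pads; the fingertips stand 11 mm ahead of it and the grasp point (between the pads) lies 8 mm behind it; z points along the fingers, y is the direction in which the jaws open and shut (so a half turn about z gives the same grasp; the last joint's range is limited). The gripper opens to 85 mm and grips with 20 to 120 N. Pads are 22 mm wide; open, the fingers measure 114 mm over their backs; the gripper's body (76 mm by 85 mm) begins 54 mm behind the grasp point. The pads swing forward as they close: fully open they stand 13 mm farther back than shut.
Start: joints at [-1.435, 0.342, 1.524, -0, 1.275, -0.146], TCP at [146.017, -504.304, 242.322] pointing down, gripper open.
Joint ranges: [-2.53, 2.53], [-0.77, 2.02], [0.04, 2.7], [-1, 4.14], [0.28, 2.66], [-3.11, 3.11]. Speed limits (rad/s): [2.57, 2.57, 3.14, 3.14, 3.14, 3.14].

INTERFACE

Orientations are given as [roll, pitch, yaw] about the fixed x, y, z axes, in that order (R = Rz(yaw) Ry(pitch) Rx(roll)).
In Python, from bench import get_obs, snapshot, close_job, find_in, silhouettes, tip_of gives the robot as it stands.
- The arm moves only by the tool step_arm, never from a script. Its argument "targets" is a list of rows, each a list of 7 numbers: the turn, a rotation vector about the world's x, y, z in rad, then the shift along the world's x, y, z in cm, then the opening in per cent of the stroke, from 0 (shut) to 100 (fully open). In form: [[rx, ry, rz, tx, ty, tz, claw], ...]. A call has 1 to 10 rows; each row shifts and turns the commanded pose from where the row before left it; what a row does not reach is not made up. A row lasts 1/10 s, in which the tool goes at most 50 mm and 8.59 degrees, less where a joint would pass 70% of its speed; a pose out of reach is approached as far as the arm can. A call is refused whole if a number of a shift passes 5 or a number of a turn 0.15, either way. A call with a gripper value outside its range is refused whole. The fingers move at their own pace and stop on an object; "newtons" is the grip in N (left out, the last holds). Time passes only in rows, so rows that do not move let the fingers close. It gives the time, the measured TCP pose, the force and the opening at its end, in the units of the state.
- get_obs(): the state, without advancing time (a new reading comes with each control period).
- snapshot(name): name is "scene" or "top" or "wrist"; returns a dict with "pixels" (384x512x3 uint8, blue, green, red), "mtx" (3x3 intrinsics, pixels), "k1" (the pictures are not rectified: a ray, as slopes to the right and down, at radius r is drawn at 1 + k1 r^2 times it, then the intrinsics apply), "pose" (4x4, takes a point from camera to world coordinates). Camera axes: x right, y down, z forward; pixel columns grow to the right and rows downward; lengths in mm; the calibration is good to about 2 mm. A picture is of the moment at which its call begins. There is no depth.
- close_job(): hands the job in, once; it reports no verdict.
Trained networks look in the newest picture that a camera, given by its name, has taken for a name from the list of things; names that differ only in an ending like _2 or _b are one class to them, and where a whole thing is asked for, a point or a joint stands for the part that bears it (a point fixed in the world has none). Each returns a list of dicts, best first, with "conf" (0 to 1); they miss things now and then, are a little off and sometimes report something else, mostly with a low value. They report only what shows in the picture. A call takes as long as a camera call. They do not tell look-alikes from the thing itself.
- find_in(camera, query): "point" ([x, y, z] in mm, in the coordinates of the camera as it stood for that picture, good to about 4 mm: the middle of the surface that is visible of it).
- silhouettes(camera, query): "region" (384x512 bool, what is visible of it).
- tip_of(camera, query): "point" ([x, y, z] in mm, in the coordinates of the camera as it stood for that picture, good to about 4 mm: a listed point, or the origin of a listed thing).
The state is a dict: "t": time; "qpos": joint angles; "dq": joint speeds; "joint_torque": joint torques, N m; "tool_pos": TCP position; "tcp_rot": TCP orientation; "contact_force": force on the tool from outside, world axes, zero at the start; "ft_torque": the same for the moment, N m; "opening": opening from 0.0 (shut) to 1.0 (fully open).
Only numpy, scipy, OpenCV 4.12 (cv2) and the standard library are available. Lean on these libraries where they do the work, as an engineer would, in place of code of your own. Each camera call takes 0.05 s, during which the arm holds its last target. There are 200 camera calls.

## Working session

There is one attempt and no reset: what is moved stays moved. The work goes in short steps, Python scripts to look and compute and a tool call to move; the robot and the scene stay as the last step left them, time stands still between calls to the robot, and variables do not carry over. Pictures are saved under pics/ and viewed, about 8 in all and at most 12, crops included, and the job is handed in when it is done.

Besides the shell and the picture viewer there is one more tool, called as name(argument=value, ...) on one line, values as JSON. step_arm: Moves the arm, as the interface text tells. Its arguments: {"type":"object","properties":{"targets":{"type":"array"},"newtons":{"type":"number"}},"required":["targets"]}

```bash
mkdir -p pics; cat > h.py <<'E'
import numpy as np, cv2
from bench import *
def w(s,p): 
    T=np.array(s["pose"]); return (T[:3,:3]@np.array(p)+T[:3,3])
def px(s,P):
    T=np.array(s["pose"]); c=T[:3,:3].T@(np.array(P,float)-T[:3,3]); a=c[:2]/c[2]; a=a*(1+s["k1"]*(a@a)); K=np.array(s["mtx"]); return (K@[a[0],a[1],1])[:2]
def ray(s,u,v,z):
    K=np.array(s["mtx"]); d=np.array([(u-K[0,2])/K[0,0],(v-K[1,2])/K[1,1]]); a=d.copy()
    for _ in range(20): a=d/(1+s["k1"]*(a@a))
    T=np.array(s["pose"]); r=T[:3,:3]@np.array([a[0],a[1],1]); return T[:3,3]+r*(z-T[2,3])/r[2]
E
python3 - <<'E'
from h import *
ims=[]
for c in ["scene","top"]:
    s=snapshot(c); ims.append(s["pixels"]); cv2.imwrite(f"pics/{c}0.png",s["pixels"])
    for q in ["bobbin","neck","winder","tray","pad","bobbin_a","tape_roll","wipe_bottle","spindle"]:
        for d in tip_of(c,q)[:3]:
            print(c,q,round(d["conf"],2),w(s,d["point"]).round(0),px(s,w(s,d["point"])).round(0))
cv2.imwrite("pics/both0.png",cv2.resize(np.vstack(ims),(400,600)) if 0 else np.hstack([cv2.resize(i,(400,300)) for i in ims]))
o=get_obs();print({k:np.round(o[k],3) for k in o})
E
```

```text
scene bobbin 0.88 [ 505. -313.    7.] [155. 194.]
scene bobbin 0.69 [520. 200.  57.] [311. 246.]
scene bobbin 0.62 [ 477. -201.    1.] [190. 202.]
scene neck 0.86 [516. 201. 165.] [317. 213.]
scene winder 0.89 [261. 228.  -0.] [351. 208.]
scene winder 0.67 [514. 200.  -3.] [310. 260.]
scene winder 0.57 [ 235. -269.    1.] [215. 157.]
scene tray 0.76 [ 480. -210.    0.] [187. 202.]
scene pad 0.57 [ 456. -102.    9.] [222. 207.]
scene bobbin_a 0.88 [ 505. -313.    7.] [155. 194.]
scene bobbin_a 0.69 [520. 200.  57.] [311. 246.]
scene bobbin_a 0.62 [ 477. -201.    1.] [190. 202.]
scene tape_roll 0.71 [515. 206.  -1.] [312. 261.]
scene tape_roll 0.67 [755.  -3.  -2.] [192. 295.]
scene wipe_bottle 0.96 [696. 317.  -1.] [326. 333.]Traceback (most recent call last):
  File "<stdin>", line 6, in <module>
ValueError: it knows: bobbin, caliper, keyways, neck, pad, screwdriver, tape_roll, tray, winder, wipe_bottle
```

View pics/scene0.png

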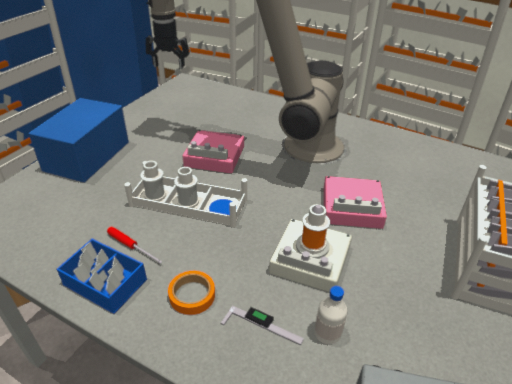

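The scene view shows the white winder with the amber bobbin at (314,235). There are pink look-alikes at (215,150) and (354,200), which carry no bobbin and are to be left alone. The tray's silver bobbins are at (152,180) and (186,187), and its blue pad is at (223,207). The white winder fits the description.

```bash
python3 - <<'E'
from h import *
s=snapshot("top"); cv2.imwrite("pics/top0.png",s["pixels"])
for q in ["bobbin","neck","winder","tray","pad","keyways"]:
    for d in tip_of("top",q)[:3]:
        print(q,round(d["conf"],2),w(s,d["point"]).round(0),px(s,w(s,d["point"])).round(0))
for q,z in [("pad",8)]:
    for d in silhouettes("top",q)[:2]:
        m=d["region"]; ys,xs=np.where(m); 
        if len(xs)>5:
            c=cv2.minEnclosingCircle(np.c_[xs,ys].astype(np.float32)); print(q,d["conf"],len(xs),c,ray(s,*c[0],z).round(1))
hsv=cv2.cvtColor(s["pixels"],cv2.COLOR_BGR2HSV)
u,v=map(int,px(s,[516,200,100])); a=max(v-75,0);b=max(u-100,0)
cv2.imwrite("pics/crop_w.png",cv2.resize(s["pixels"][a:a+150,b:b+200],None,fx=4,fy=4,interpolation=2)); print("crop origin",b,a)
o=get_obs();print({k:np.round(o[k],3) for k in o})
E
```

```text
bobbin 0.79 [517. 202.  57.] [195. 178.]
bobbin 0.79 [ 505. -311.    6.] [374. 188.]
bobbin 0.79 [ 484. -206.    2.] [338. 194.]
neck 0.72 [519. 205. 161.] [188. 174.]
winder 0.97 [258. 225.  -5.] [187. 268.]
winder 0.91 [517. 199.  -3.] [199. 179.]
winder 0.9 [ 234. -271.   -1.] [358. 281.]
tray 0.68 [ 486. -208.   -5.] [338. 194.]
pad 0.88 [ 455. -107.    4.] [303. 204.]
keyways 0.61 [513. 197.  67.] [196. 179.]
keyways 0.57 [513. 202.  60.] [195. 179.]
pad 0.85 612 ((302.2037048339844, 203.20370483398438), 14.047953605651855) [ 455.7 -103.     8. ]
crop origin 92 101
{'t': np.float64(0.85), 'qpos': array([-1.435,  0.342,  1.524, -0.   ,  1.275, -0.146]), 'dq': array([ 0.001,  0.001,  0.001, -0.   ,  0.   , -0.001]), 'joint_torque': array([  0.   , -43.354, -24.627,  -0.   ,   0.   ,  -0.   ]), 'tool_pos': array([ 146.015, -504.307,  242.351]), 'tcp_rot': array([3.141, 0.   , 0.282]), 'contact_force': array([ 0.897, -1.021, -0.152]), 'ft_torque': array([ 0.014,  0.009, -0.039]), 'opening': np.float64(1.006)}
```

View pics/top0.png

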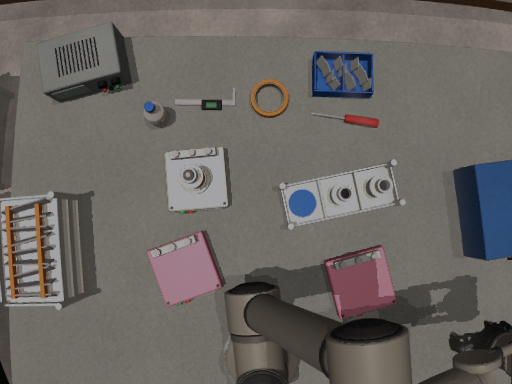

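View pics/crop_w.png

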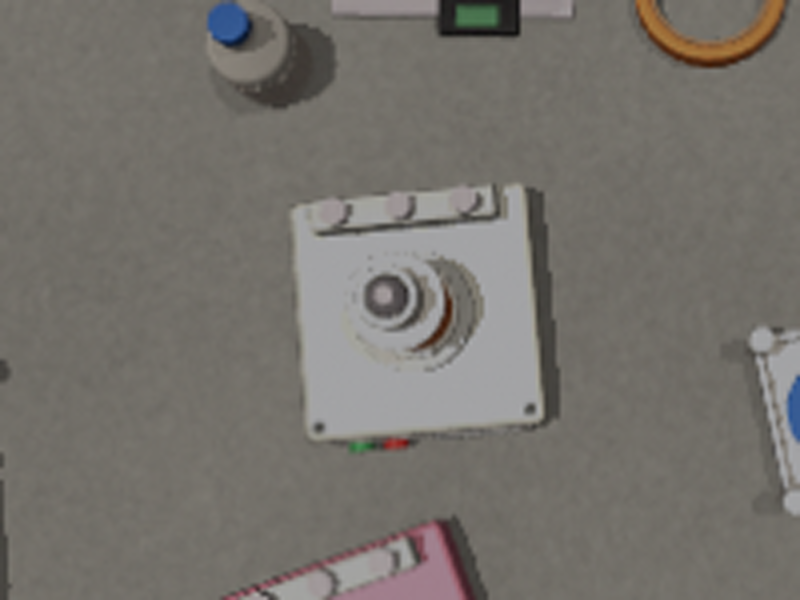

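step_arm(targets=[[0,0,0,3,3,0.3,100],[0,0,0,3,3,0.3,100],[0,0,0,3,3,0.3,100],[0,0,0,3,3,0.3,100],[0,0,0,3,3,0.3,100],[0,0,0,3,3,0.3,100],[0,0,0,3,3,0.3,100],[0,0,0,3,3,0.3,100],[0,0,0,3,3,0.3,100],[0,0,0,3,3,0.3,100]], newtons=60)

```text
t: 1.85
tool_pos: [447.1, -202.9, 272.6]
tcp_rot: [3.141, -0.0, 0.282]
contact_force: [0.1, -1.5, 0.5]
opening: 0.998
```

step_arm(targets=[[0,0,0,0.6,4,0,100],[0,0,0,0.6,4,0,100],[0,0,0,0.6,4,0,100],[0,0,0,0.6,4,0,100],[0,0,0,0.6,4,0,100],[0,0,0,0.6,4,0,100],[0,0,0,0.6,4,0,100],[0,0,0,0.6,4,0,100],[0,0,0,0,2,0,100],[0,0,0,0,0,0,100]])

```text
t: 2.85
tool_pos: [493.8, 138.1, 272.2]
tcp_rot: [-3.141, 0.0, 0.286]
contact_force: [0.1, 0.5, 0.2]
opening: 0.999
```

```bash
python3 - <<'E'
from h import *
s=snapshot("wrist"); cv2.imwrite("pics/wr0.png",s["pixels"])
for q in ["neck","bobbin","winder","keyways"]:
    for d in tip_of("wrist",q)[:2]:
        print(q,round(d["conf"],2),w(s,d["point"]).round(1),px(s,w(s,d["point"])).round(0))
print(np.round(s["pose"],2))
t=snapshot("top")
o=get_obs();print({k:np.round(o[k],3) for k in ["t","qpos","tool_pos","tcp_rot","contact_force"]})
E
```

```text
neck 0.97 [509.8 204.2 160.8] [183. 154.]
bobbin 0.8 [515.7 200.5  58.8] [208. 136.]
bobbin 0.73 [ 482.  -211.7    9. ] [480. 236.]
winder 0.91 [256.4 231.6  -5.1] [156. 286.]
winder 0.62 [ 235.8 -268.     0.6] [435. 366.]
[[ 2.8000e-01 -9.2000e-01 -2.7000e-01  5.6186e+02]
 [-9.6000e-01 -2.7000e-01 -8.0000e-02  1.5823e+02]
 [-0.0000e+00  2.8000e-01 -9.6000e-01  4.0303e+02]
 [ 0.0000e+00  0.0000e+00  0.0000e+00  1.0000e+00]]
{'t': np.float64(3.15), 'qpos': array([ 0.116,  0.296,  1.506, -0.   ,  1.34 ,  1.407]), 'tool_pos': array([494.113, 134.639, 272.407]), 'tcp_rot': array([ 3.141, -0.   ,  0.28 ]), 'contact_force': array([0.048, 0.241, 1.063])}
```

View pics/wr0.png

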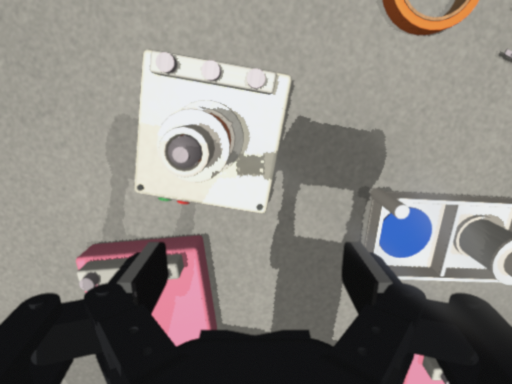

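The wrist view shows the white winder with the bobbin below it, with the neck rim centred near (186,153) and the spindle tip near (183,154). The blue pad is at (405,231).

```bash
python3 - <<'E'
from h import *
s=snapshot("wrist"); t=snapshot("top"); sc=snapshot("scene")
print("tip top cam",ray(t,188.5,174,185).round(1),"wrist",ray(s,183,154,185).round(1))
g=cv2.cvtColor(s["pixels"],cv2.COLOR_BGR2GRAY)
m=(g[130:180,155:215]<130).astype(np.uint8)
n,l,st,c=cv2.connectedComponentsWithStats(m); 
for i in range(1,n):
    if st[i,4]>60: print("dark",st[i],c[i]+[155,130],ray(s,*(c[i]+[155,130]),180).round(1))
h=cv2.HoughCircles(cv2.resize(g[110:200,135:235],None,fx=4,fy=4,interpolation=2),cv2.HOUGH_GRADIENT_ALT,1.5,5,param1=150,param2=0.6,minRadius=40,maxRadius=160)
for x in (h[0] if h is not None else []): u,v=x[0]/4+135,x[1]/4+110; print("circ",u,v,x[2]/4,ray(s,u,v,175).round(1),ray(s,u,v,140).round(1))
for c,p in (("wrist",s),("top",t),("scene",sc)):
  for q in ["neck","bobbin","winder","pad"]:
    for d in tip_of(c,q)[:2]:
        P=w(p,d["point"])
        if abs(P[0]-480)<60 and P[1]>-120: print(c,q,round(d["conf"],2),P.round(1))
for P in ([516,200,175],[516,200,140]): print(px(s,P),px(s,np.add(P,[0,20,0])))
for d in silhouettes("wrist","pad")[:1]:
    ys,xs=np.where(d["region"]); (u,v),r=cv2.minEnclosingCircle(np.c_[xs,ys].astype(np.float32)); print("pad",ray(s,u,v,8).round(1),r)
E
```

```text
tip top cam [516.  198.3 185. ] wrist [515.6 195.9 185. ]
dark [ 37   0  19  36 241] [204.15352697 144.05394191] [526.2 183.2 180. ]
dark [  6   4  36  36 764] [179.80497382 150.92277487] [516.1 199.7 180. ]
circ 178.5 152.375 18.769367 [513.7 201.4 175. ] [506.3 208.6 140. ]
circ 190.5 147.5 24.818518 [519.9 193.3 175. ] [513.4 199.3 140. ]
circ 185.25 146.0 23.054863 [519.9 197.5 175. ] [513.4 204.  140. ]
circ 195.0 143.75 30.112526 [523.7 190.6 175. ] [517.8 196.2 140. ]
circ 186.75 149.375 19.34549 [517.7 195.8 175. ] [510.9 202.1 140. ]
wrist neck 0.82 [509.8 199.9 163.7]
wrist bobbin 0.65 [519.3 202.4  63.7]
wrist pad 0.56 [454.6 -98.1   2.7]
top winder 0.84 [511.5 198.   -1.5]
scene neck 0.94 [516.8 200.8 162.1]
scene winder 0.82 [513.8 200.4  -1.5]
scene pad 0.73 [ 453.6 -102.7    7.1]
[180.92552486 150.0127696 ] [155.51528635 142.86475281]
[190.33985231 144.47250426] [168.22190477 138.21146567]
pad [ 456.4 -100.3    8. ] 28.42983627319336
```

step_arm(targets=[[0,0,0,0.7,2.2,0,100],[0,0,0,0.7,2.2,0,100],[0,0,0,0.7,2.0,0,100],[0,0,0,0,0,-2,100],[0,0,0,0,0,-2,100],[0,0,0,0,0,-2,100],[0,0,0,0,0,0,100]])

```text
t: 4.65
tool_pos: [513.5, 199.4, 209.7]
tcp_rot: [-3.141, 0.006, 0.282]
contact_force: [-0.4, 0.3, -0.7]
opening: 1.001
```

```bash
python3 - <<'E'
from h import *
s=snapshot("wrist"); cv2.imwrite("pics/wr1.png",s["pixels"]); 
for d in tip_of("wrist","neck")[:2]: print(d["conf"],w(s,d["point"]).round(1))
o=get_obs();print({k:np.round(o[k],3) for k in ["t","qpos","tool_pos","tcp_rot","contact_force","ft_torque"]})
E
```

```text
0.85 [512.  204.9 162. ]
{'t': np.float64(4.75), 'qpos': array([ 0.231,  0.417,  1.494, -0.   ,  1.231,  1.52 ]), 'tool_pos': array([515.156, 199.718, 212.671]), 'tcp_rot': array([3.141, 0.   , 0.282]), 'contact_force': array([0.464, 0.758, 0.525]), 'ft_torque': array([-0.031, -0.   ,  0.019])}
```

View pics/wr1.png

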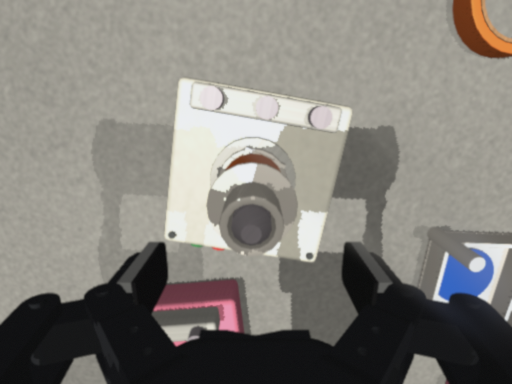

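The neck rim is centred near (251,222), about 4 px (roughly 2 mm) left of mid-jaw. I'll nudge +y, descend and close.

step_arm(targets=[[0,0,0,0,0.15,-2,100],[0,0,0,0,0,-2,100],[0,0,0,0,0,-1.1,100],[0,0,0,0,0,-1,100],[0,0,0,0,0,0,100],[0,0,0,0,0,0,70],[0,0,0,0,0,0,60],[0,0,0,0,0,0,55],[0,0,0,0,0,0,53],[0,0,0,0,0,0,51]], newtons=20)

```text
t: 5.75
tool_pos: [515.1, 201.2, 151.6]
tcp_rot: [3.141, -0.0, 0.282]
contact_force: [0.1, -0.8, 0.3]
opening: 0.51
```

step_arm(targets=[[0,0,0,0,0,0,50],[0,0,0,0,0,0,49],[0,0,0,0,0,0,47],[0,0,0,0,0,0,46]])

```text
t: 6.15
tool_pos: [515.0, 201.5, 151.4]
tcp_rot: [-3.141, -0.0, 0.282]
contact_force: [0.3, 2.1, 2.1]
opening: 0.463
```

step_arm(targets=[[0,0,0,0,0,0,40],[0,0,0,0,0,0,40],[0,0,0,0,0,0,40]], newtons=50)

```text
t: 6.45
tool_pos: [515.0, 201.5, 151.6]
tcp_rot: [-3.141, -0.0, 0.282]
contact_force: [-1.5, 2.8, 4.8]
opening: 0.452
```

```bash
python3 - <<'E'
from h import *
o=get_obs();print({k:np.round(o[k],3) for k in ["t","tool_pos","opening","contact_force","ft_torque"]})
E
```

```text
{'t': np.float64(6.45), 'tool_pos': array([514.993, 201.46 , 151.585]), 'opening': np.float64(0.452), 'contact_force': array([-1.532,  2.835,  4.8  ]), 'ft_torque': array([ 0.45 ,  0.362, -0.049])}
```

step_arm(targets=[[0,0,0,0,0,0.2,40],[0,0,0,0,0,0.1,40],[0,0,0,0,0,0,40],[0,0,0,0,0,0,40]])

```text
t: 6.85
tool_pos: [514.9, 201.0, 153.9]
tcp_rot: [3.141, 0.001, 0.282]
contact_force: [0.0, 0.0, -2.9]
opening: 0.451
```

step_arm(targets=[[0,0,0.1,0,0,0,40],[0,0,0.1,0,0,0,40],[0,0,0.1,0,0,0,40],[0,0,0,0,0,0,40],[0,0,0,0,0,0.2,40],[0,0,0,0,0,0.2,40],[0,0,0,0,0,0,40],[0,0,0,0,0,0,40]])

```text
t: 7.65
tool_pos: [514.7, 201.1, 157.8]
tcp_rot: [-3.141, 0.001, 0.581]
contact_force: [-0.1, -0.6, -8.6]
opening: 0.454
```

```bash
python3 - <<'E'
from h import *
o=get_obs();print({k:np.round(o[k],3) for k in ["t","qpos","tool_pos","tcp_rot","opening","contact_force","ft_torque"]})
E
```

```text
{'t': np.float64(7.65), 'qpos': array([ 0.234,  0.472,  1.569, -0.   ,  1.102,  1.224]), 'tool_pos': array([514.703, 201.078, 157.781]), 'tcp_rot': array([-3.141e+00,  1.000e-03,  5.810e-01]), 'opening': np.float64(0.454), 'contact_force': array([-0.056, -0.608, -8.641]), 'ft_torque': array([-0.083, -0.149, -0.055])}
```

step_arm(targets=[[0,0,0,0,0,-0.4,40],[0,0,0,0,0,0,40],[0,0,0.075,0,0,0,40],[0,0,0.075,0,0,0,40],[0,0,0,0,0,0,40],[0,0,0,0,0,0.4,40],[0,0,0,0,0,0,40],[0,0,0,0,0,0,40]])

```text
t: 8.45
tool_pos: [514.8, 201.1, 157.8]
tcp_rot: [-3.141, 0.001, 0.731]
contact_force: [1.0, 0.1, -8.7]
opening: 0.453
```

step_arm(targets=[[0,0,0,0,0,-0.4,40],[0,0,0,0,0,0,40],[0,0,0.075,0,0,0,40],[0,0,0.075,0,0,0,40],[0,0,0,0,0,0,40],[0,0,0,0,0,0.4,40],[0,0,0,0,0,0,40],[0,0,0,0,0,0,40]])

```text
t: 9.25
tool_pos: [514.8, 201.1, 157.8]
tcp_rot: [-3.141, 0.001, 0.881]
contact_force: [0.7, 0.4, -9.3]
opening: 0.448
```

step_arm(targets=[[0,0,0,0,0,-0.4,40],[0,0,0,0,0,0,40],[0,0,0.075,0,0,0,40],[0,0,0.075,0,0,0,40],[0,0,0,0,0,0,40],[0,0,0,0,0,0.4,40],[0,0,0,0,0,0,40],[0,0,0,0,0,0,40]])

```text
t: 10.05
tool_pos: [514.8, 201.1, 157.9]
tcp_rot: [-3.141, 0.001, 1.031]
contact_force: [0.3, -0.3, -9.3]
opening: 0.457
```

step_arm(targets=[[0,0,0,0,0,-0.4,40],[0,0,0,0,0,0,40],[0,0,0.075,0,0,0,40],[0,0,0.075,0,0,0,40],[0,0,0,0,0,0,40],[0,0,0,0,0,0.4,40],[0,0,0,0,0,0,40],[0,0,0,0,0,0,40]])

```text
t: 10.85
tool_pos: [514.8, 201.1, 157.9]
tcp_rot: [-3.141, 0.0, 1.181]
contact_force: [0.7, -0.3, -8.8]
opening: 0.458
```

step_arm(targets=[[0,0,0,0,0,-0.4,40],[0,0,0,0,0,0,40],[0,0,0.075,0,0,0,40],[0,0,0.075,0,0,0,40],[0,0,0,0,0,0,40],[0,0,0,0,0,0.4,40],[0,0,0,0,0,0,40],[0,0,0,0,0,0,40]])

```text
t: 11.65
tool_pos: [514.8, 201.1, 157.9]
tcp_rot: [-3.141, 0.0, 1.331]
contact_force: [1.2, 0.3, -9.3]
opening: 0.448
```

step_arm(targets=[[0,0,0,0,0,-0.4,40],[0,0,0,0,0,0,40],[0,0,0.075,0,0,0,40],[0,0,0.075,0,0,0,40],[0,0,0,0,0,0,40],[0,0,0,0,0,0.4,40],[0,0,0,0,0,0,40],[0,0,0,0,0,0,40]])

```text
t: 12.45
tool_pos: [514.8, 201.1, 157.9]
tcp_rot: [-3.141, 0.0, 1.481]
contact_force: [0.8, -0.3, -8.0]
opening: 0.455
```

step_arm(targets=[[0,0,0,0,0,-0.4,40],[0,0,0,0,0,0,40],[0,0,0.075,0,0,0,40],[0,0,0.075,0,0,0,40],[0,0,0,0,0,0,40],[0,0,0,0,0,0.4,40],[0,0,0,0,0,0,40],[0,0,0,0,0,0,40]])

```text
t: 13.25
tool_pos: [515.2, 201.2, 158.6]
tcp_rot: [3.141, -0.0, 1.631]
contact_force: [-0.1, -0.2, -2.5]
opening: 0.456
```

The force has fallen to the bobbin's weight alone, so it is free at about 1.35 rad. I'll lift gently and check.

step_arm(targets=[[0,0,0,0,0,0.3,40],[0,0,0,0,0,0,40],[0,0,0,0,0,0,40]])

```text
t: 13.55
tool_pos: [515.1, 201.2, 161.4]
tcp_rot: [3.141, -0.0, 1.632]
contact_force: [-0.7, -0.7, -3.4]
opening: 0.454
```

step_arm(targets=[[0,0,0,0,0,0.4,40],[0,0,0,0,0,0.6,40],[0,0,0,0,0,1,40],[0,0,0,0,0,1,40],[0,0,0,0,0,0,40]])

```text
t: 14.05
tool_pos: [516.0, 201.5, 193.5]
tcp_rot: [3.138, -0.001, 1.632]
contact_force: [-0.6, -0.1, -2.7]
opening: 0.451
```

step_arm(targets=[[0,0,0,0,0,1.5,40],[0,0,0,0,0,1.5,40],[0,0,0,0,0,1.5,40],[0,0,0,0,0,1.5,40],[0,0,0,0,0,1.5,40],[0,0,0,0,0,1.5,40],[0,0,0,0,0,1.5,40],[0,0,0,0,0,1.5,40],[0,0,0,0,0,0,40],[0,0,0,0,0,0,40]])

```text
t: 15.05
tool_pos: [514.9, 201.2, 310.9]
tcp_rot: [-3.142, 0.0, 1.632]
contact_force: [-0.1, 0.6, -3.3]
opening: 0.453
```

```bash
python3 - <<'E'
from h import *
o=get_obs();print({k:np.round(o[k],3) for k in ["t","qpos","tool_pos","tcp_rot","opening","contact_force","ft_torque"]})
s=snapshot("scene"); t=snapshot("top")
for c,p in (("top",t),("scene",s)):
  for q in ["neck","bobbin","keyways","pad","tray"]:
    for d in tip_of(c,q)[:3]: print(c,q,round(d["conf"],2),w(p,d["point"]).round(1))
for d in silhouettes("top","pad")[:1]:
    ys,xs=np.where(d["region"]); (u,v),r=cv2.minEnclosingCircle(np.c_[xs,ys].astype(np.float32)); print("pad",ray(t,u,v,8).round(1),r)
cv2.imwrite("pics/sc1.png",cv2.resize(s["pixels"][100:290,120:400],None,fx=2.5,fy=2.5,interpolation=2))
E
```

```text
{'t': np.float64(15.05), 'qpos': array([ 0.234,  0.352,  1.32 , -0.   ,  1.47 ,  0.173]), 'tool_pos': array([514.866, 201.16 , 310.931]), 'tcp_rot': array([-3.142,  0.   ,  1.632]), 'opening': np.float64(0.453), 'contact_force': array([-0.126,  0.558, -3.345]), 'ft_torque': array([ 0.042,  0.029, -0.066])}
top neck 0.82 [517.4 200.2 321.1]
top bobbin 0.93 [ 483.2 -205.     1.9]
top bobbin 0.72 [516.3 200.4 220.4]
top bobbin 0.56 [ 504.3 -309.3    4.7]
top keyways 0.73 [ 710.7 -220.7   -5.5]
top keyways 0.55 [512.8 197.3 228. ]
top keyways 0.24 [513.7 201.9  -0.6]
top pad 0.83 [ 453.8 -107.2    3.4]
top tray 0.55 [ 4.890e+02 -2.114e+02  1.000e-01]
scene neck 0.79 [515.5 201.1 321.7]
scene neck 0.27 [749.7 186.7  -2.2]
scene bobbin 0.85 [ 477.5 -199.4    2.9]
scene bobbin 0.68 [ 505.1 -310.7    6.6]
scene bobbin 0.66 [519.4 200.2 218.9]
scene keyways 0.57 [514.5 196.5 233. ]
scene pad 0.8 [ 459.3 -102.9    5.9]
scene pad 0.41 [ 481.2 -215.9   -0.5]
scene pad 0.36 [515.9 197.5 320. ]
scene tray 0.75 [ 478.  -211.9    0.9]
scene tray 0.3 [755.1  -2.9  -2.3]
pad [ 456.6 -103.1    8. ] 14.118425369262695
```

View pics/sc1.png

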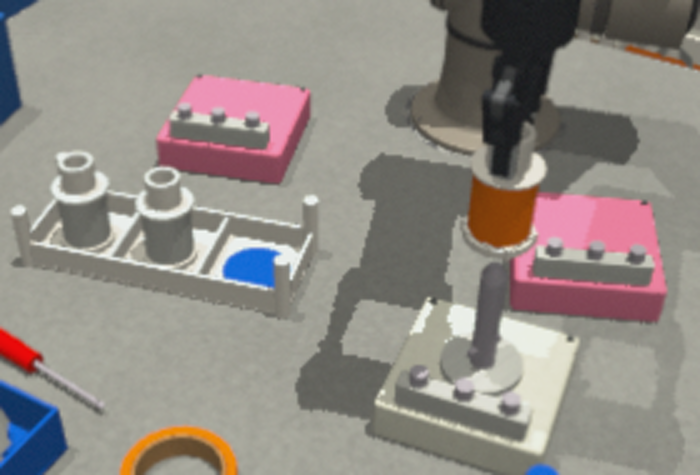

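The bobbin hangs upright at (505,200) in the crop, clear of the spindle tip at (492,275), and the pad bay at (250,267) is empty. Next I carry it over at height.

step_arm(targets=[[0,0,0,-0.3,-1.6,0,40],[0,0,0,-0.6,-3.2,0,40],[0,0,0,-0.7,-3.6,0,40],[0,0,0,-0.7,-3.6,0,40],[0,0,0,-0.7,-3.6,0,40],[0,0,0,-0.7,-3.6,0,40],[0,0,0,-0.7,-3.6,0,40],[0,0,0,-0.7,-3.6,0,40],[0,0,0,-0.5,-2.6,0,40],[0,0,0,-0.3,-1.4,0,40]])

```text
t: 16.7
tool_pos: [454.9, -105.5, 311.5]
tcp_rot: [3.142, 0.001, 1.629]
contact_force: [-0.8, 0.1, -3.0]
opening: 0.454
```

step_arm(targets=[[0,0,0,0,0,-1.5,40],[0,0,0,0,0,-3,40],[0,0,0,0,0,-3,40],[0,0,0,0,0,-3,40],[0,0,0,0,0,-1.5,40],[0,0,0,0,0,0,40],[0,0,0,0,0,0,40]])

```text
t: 17.4
tool_pos: [456.1, -103.3, 192.0]
tcp_rot: [3.141, 0.0, 1.631]
contact_force: [0.1, -0.7, -2.9]
opening: 0.451
```

```bash
python3 - <<'E'
from h import *
o=get_obs();print({k:np.round(o[k],3) for k in ["t","tool_pos","tcp_rot","opening","contact_force","ft_torque"]})
s=snapshot("scene"); t=snapshot("top"); wr=snapshot("wrist")
for c,p in (("top",t),("scene",s),("wrist",wr)):
  for q in ["neck","bobbin","pad"]:
    for d in tip_of(c,q)[:3]: print(c,q,round(d["conf"],2),w(p,d["point"]).round(1))
a=cv2.resize(s["pixels"][130:250,110:270],None,fx=2.5,fy=2.5,interpolation=2)
b=cv2.resize(t["pixels"][140:260,260:420],None,fx=2.5,fy=2.5,interpolation=2)
cv2.imwrite("pics/pl.png",np.hstack([a,b]))
E
```

```text
{'t': np.float64(17.4), 'tool_pos': array([ 456.056, -103.313,  191.983]), 'tcp_rot': array([3.141, 0.   , 1.631]), 'opening': np.float64(0.451), 'contact_force': array([ 0.118, -0.728, -2.879]), 'ft_torque': array([-0.018, -0.   ,  0.007])}
top bobbin 0.67 [ 507.5 -309.8    7. ]
top bobbin 0.18 [ 457.5 -106.3    4.9]
top pad 0.37 [ 456.7 -106.2    2.7]
scene neck 0.74 [ 456.8 -107.   203.5]
scene bobbin 0.85 [ 458.4 -105.4   95.8]
scene bobbin 0.81 [ 508.7 -310.7    7.1]
scene bobbin 0.62 [ 480.8 -202.     3. ]
scene pad 0.69 [ 454.  -104.2    9. ]
wrist neck 0.74 [ 453.9 -105.1  203.2]
wrist bobbin 0.63 [ 457.5 -104.6  102. ]
wrist pad 0.84 [ 453.3 -100.5    5.7]
```

View pics/pl.png

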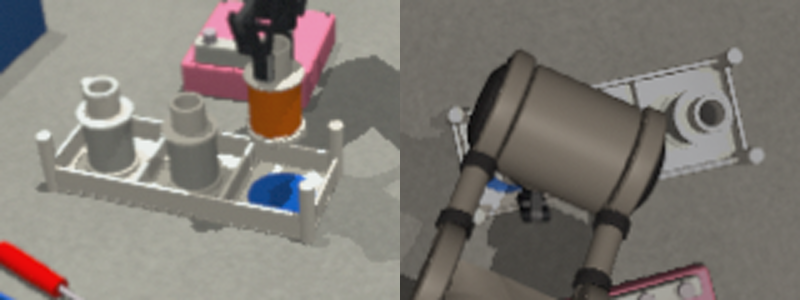

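The bobbin is upright over the pad at (275,195) in the left panel, and the estimates agree to about 2–3 mm. Lowering now.

step_arm(targets=[[0,0,0,0,0,-1.5,40],[0,0,0,0,0,-2,40],[0,0,0,0,0,-2,40],[0,0,0,0,0,-1.5,40],[0,0,0,0,0,-1,40],[0,0,0,0,0,-0.6,40],[0,0,0,0,0,-0.2,40],[0,0,0,0,0,0,40],[0,0,0,0,0,0,40]])

```text
t: 18.9
tool_pos: [456.5, -103.0, 103.9]
tcp_rot: [3.14, 0.001, 1.632]
contact_force: [-0.1, -0.6, -2.9]
opening: 0.451
```

step_arm(targets=[[0,0,0,0,0,-0.1,40],[0,0,0,0,0,-0.1,40],[0,0,0,0,0,0,40],[0,0,0,0,0,0,40]])

```text
t: 19.3
tool_pos: [456.0, -102.8, 101.4]
tcp_rot: [3.141, 0.0, 1.632]
contact_force: [-0.3, -0.1, -3.4]
opening: 0.454
```

step_arm(targets=[[0,0,0,0,0,-0.05,40],[0,0,0,0,0,-0.05,40],[0,0,0,0,0,-0.05,40],[0,0,0,0,0,0,40],[0,0,0,0,0,0,40]])

```text
t: 19.8
tool_pos: [456.0, -102.8, 99.8]
tcp_rot: [3.142, 0.0, 1.632]
contact_force: [0.3, 0.1, -2.8]
opening: 0.457
```

step_arm(targets=[[0,0,0,0,0,-0.05,40],[0,0,0,0,0,-0.05,40],[0,0,0,0,0,0,40],[0,0,0,0,0,0,40]])

```text
t: 20.2
tool_pos: [456.1, -102.9, 99.6]
tcp_rot: [3.141, 0.0, 1.632]
contact_force: [-3.3, 1.2, 5.5]
opening: 0.456
```

It has touched down (+5.5 N). I'll release slowly.

step_arm(targets=[[0,0,0,0,0,0,44],[0,0,0,0,0,0,46],[0,0,0,0,0,0,48],[0,0,0,0,0,0,52],[0,0,0,0,0,0,58],[0,0,0,0,0,0,66],[0,0,0,0,0,0,74],[0,0,0,0,0,0,74],[0,0,0,0,0,0,74]], newtons=20)

```text
t: 21.1
tool_pos: [456.0, -102.8, 98.8]
tcp_rot: [3.142, 0.0, 1.632]
contact_force: [-0.5, -0.6, 0.2]
opening: 0.742
```

step_arm(targets=[[0,0,0,0,0,0.5,74],[0,0,0,0,0,1,74],[0,0,0,0,0,2,74],[0,0,0,0,0,3,74],[0,0,0,0,0,4,74],[0,0,0,0,0,4,74],[0,0,0,-2,0,3,74],[0,0,0,-3,3,0,74],[0,0,0,0,4,0,74],[0,0,0,0,4,0,74]])

```text
t: 22.1
tool_pos: [405.3, 8.0, 275.3]
tcp_rot: [3.139, 0.001, 1.63]
contact_force: [1.5, -0.7, -0.1]
opening: 0.742
```

step_arm(targets=[[0,0,0,0,4,0,74],[0,0,0,0,4,0,74],[0,0,0,0,4,0,74],[0,0,0,0,0,0,74],[0,0,0,0,0,0,74]])

```text
t: 22.6
tool_pos: [405.7, 127.8, 274.4]
tcp_rot: [3.141, 0.0, 1.634]
contact_force: [0.9, -0.7, -0.4]
opening: 0.742
```

```bash
python3 - <<'E'
from h import *
o=get_obs();print({k:np.round(o[k],3) for k in ["t","tool_pos","opening","contact_force"]})
s=snapshot("scene"); t=snapshot("top")
for c,p in (("top",t),("scene",s)):
  for q in ["neck","bobbin","pad"]:
    for d in tip_of(c,q)[:3]: print(c,q,round(d["conf"],2),w(p,d["point"]).round(1))
a=cv2.resize(s["pixels"][130:250,110:270],None,fx=2.5,fy=2.5,interpolation=2)
b=cv2.resize(t["pixels"][140:260,260:420],None,fx=2.5,fy=2.5,interpolation=2)
cv2.imwrite("pics/end.png",np.hstack([a,b]))
E
```

```text
{'t': np.float64(22.6), 'tool_pos': array([405.749, 127.777, 274.43 ]), 'opening': np.float64(0.742), 'contact_force': array([ 0.869, -0.661, -0.364])}
top neck 0.81 [ 455.1 -103.7  112. ]
top bobbin 0.83 [ 481.3 -206.9    1.3]
top bobbin 0.81 [ 507.9 -312.9    5.1]
top bobbin 0.73 [ 453.2 -102.5    5.6]
top pad 0.45 [ 457.6 -102.1    0.6]
scene neck 0.68 [ 456.1 -105.8  110.1]
scene bobbin 0.91 [ 460.6 -105.8    6.3]
scene bobbin 0.57 [ 505.  -312.3    4.3]
scene bobbin 0.4 [ 458.9 -107.3   20.5]
```

View pics/end.png

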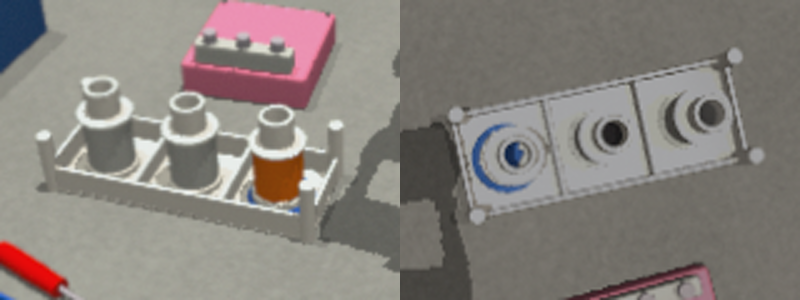

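The amber bobbin stands upright on the blue pad at (277,165) in the left panel. The silver bobbins haven't moved, and the gripper is well clear.

```bash
python3 -c "
from bench import *
print(close_job())"
```

```text
the job is handed in; nothing more can be done
None
```

The amber bobbin is off the winder and standing upright on the blue pad in the tray's empty bay. I handed the job in at about 23 s of the 67 s allowed.

- **Freeing it:** I gripped the neck and turned it anticlockwise in steps, testing with gentle lifts. Those pulled at most about 9 N, against the 28 N straining limit. It came free at about 1.35 rad, and I slid it straight up and off.
- **Placing it:** I lowered it until it touched the pad (about 5 N), opened the gripper slowly and backed away.
- **Last checks:** The cameras put the neck at about (456, -104, 111) mm, where the standing height should be 110 mm. The pad centre is at about (456, -103) mm. The silver bobbins are where they started, to within the few millimetres the networks can resolve, and the gripper is clear and touching nothing.
- **Disagreements:** The network estimates differed by 2–5 mm, which is within their stated accuracy. One low-confidence detection put a bobbin's underside at 20 mm height. I discounted it because it did not match the picture or the other readings.
- **Not checked:** I did not look closely again at the tape roll, screwdriver, bottle and caliper at the end. The arm stayed well away from them.

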